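# Pack the brush and hold the spring clip open on the kit card

## Robot

A 6-joint arm with a two-finger parallel gripper is mounted at the origin on a cart in front of the work surface, level with it; the furniture and walls round the work are solid. World frame = base frame: x ahead of the robot, y to its left, z up, the work surface at z = 0. Lengths are in mm, angles in rad, forces in N, time in s.
With the tool pointing down it reaches from about 300 to 875 mm from the base axis. Payload 6.4 kg.
Tool frame: the origin (TCP) lies at the very end of the fingers, on their centre line; the grasp point (between the pads) lies 19 mm behind it; z points along the fingers, y is the line along which they close (so a half turn about z gives the same grasp; the last joint's range is limited). The gripper opens to 85 mm and grips with 20 to 120 N. Pads are 22 mm wide; open, the fingers measure 114 mm over their backs; the gripper's body (76 mm by 85 mm) begins 54 mm behind the grasp point. The pads swing forward as they close: fully open they stand 13 mm farther back than shut.
Start: joints at [-1.45, 0.181, 1.607, -0, 1.354, -0.206], TCP at [184.599, -544.577, 231.288] pointing down, gripper open.
Joint ranges: [-2.99, 2.99], [-0.89, 2.07], [0.3, 2.58], [-1.14, 4.28], [0, 2.63], [-3.12, 3.12]. Speed limits (rad/s): [2.57, 2.57, 3.01, 3.14, 3.14, 3.14].

## Interface

Orientations are given as a unit quaternion [w, x, y, z].
In Python, from cell import * gives the robot as it stands.
- The arm moves only by the tool drive_tool, never from a script. Its argument "targets" is a list of rows, each a list of 5 numbers: the shift along the tool's x, y, z in cm, then the turn about the tool's z in rad, then the opening, from -1 (shut) to 1 (fully open). A call has 1 to 10 rows; each row shifts and turns the commanded pose from where the row before left it, along the tool's axes as they then stand; what a row does not reach is not made up. A row lasts 1/12 s, in which the tool goes at most 41.7 mm and 7.16 degrees, less where a joint would pass 70% of its speed; a pose out of reach is approached as far as the arm can. A call is refused whole if a number of a shift passes 4.17 or a number of a turn 0.125, either way. A call with a gripper value outside its range is refused whole. The fingers move at their own pace and stop on an object; "force" is the grip in N (left out, the last holds). Time passes only in rows, so rows that do not move let the fingers close. It gives the time, the measured TCP pose, the force, the opening and the grip force at its end, in the units of the state.
- get_obs(): the state, without advancing time (a new reading comes with each control period).
- snapshot(name): name is "scene" or "top"; returns a dict with "pixels" (400x640x3 uint8, red, green, blue), "depth" (400x640 float32, mm along the optical axis (not along the pixel's ray), 0 where there is no reading), "fx", "fy", "cx", "cy" (pixels), "rvec" (rotation vector, rad) and "tvec" (3), from world to camera coordinates, as OpenCV has them. Camera axes: x right, y down, z forward; pixel columns grow to the right and rows downward; lengths in mm; the calibration is good to about 2 mm. A picture is of the moment at which its call begins.
- finish_job(): hands the job in; it is judged then, once.
The state is a dict: "t": time; "joint_pos": joint angles; "qd": joint speeds; "joint_efforts": joint torques, N m; "tcp_pos": TCP position; "tcp_rot": TCP orientation; "ft_force": force on the tool from outside, world axes, zero at the start; "ft_torque": the same for the moment, N m; "opening": finger opening in mm; "gripper_force": force on a finger pad.
Only numpy, scipy, OpenCV 4.12 (cv2) and the standard library are available. Lean on these libraries where they do the work, as an engineer would, in place of code of your own. Each camera call takes 0.05 s, during which the arm holds its last target. There are 200 camera calls.

## Task

The repair kit on the kitchen table is being packed and its job slip goes on last: lay the round brush flat in its empty moulded compartment of the grey tray, bristles in the wide cradle at the tray's right end and handle in the narrow cradle at the left, and let go of it there without dropping it. Then take the steel spring clip by its two rubber grips, squeeze it wide open against its spring, and bring it square onto the left-hand upright edge of the card that stands at the back of the tray, about half-way up, with one jaw in front of the card and one behind, touching nothing. Finish holding it there, gaping round the card edge, so that I can slip the paper in (do not let go of it), and leave the tub, the roll of tape and the tin where they are.

Things in the scene. Friction and masses are not known exactly. Their poses are not given: they have to be found in the camera images.
- tray: grey moulded kit tray, fixed, 123 (x) x 198 (y) mm, walls 24 mm high, 4 thick, floor 4 thick; origin on the table near its centre; +y along its length to its left end (as the robot sees it), +x to its back. Front compartment (own x -61 to +10 mm) is the brush's, empty; the back one (x 14 to 46) holds a marker; the card stands in a slot behind the back wall
- brush_place (a point): point 12 mm above the floor of the brush's compartment (16 above the table) where brush_mid belongs; axes as the tray's. Shoulders 20 mm high narrow the compartment to 36 mm at the right end (y -95 to -45 mm: bristle head) and to 20 mm at the left (y 47 to 95: handle); between them it is 71 mm wide, room for the fingers
- brush: loose round paste brush, 174 mm long, 50 g, beech handle; own +y along its axis to the handle end (87 mm from the origin), bristles to -y. It lies with its axis level, 12 mm up, and may roll about it. Head and ferrule 24 mm thick (y -83 to -28 mm), neck 18 mm (y -26 to +4), handle 12 to 13 mm (y 4 to 86). Balance point y = -42 mm
- brush_mid (a point): point on the brush's axis half-way along it (own y = 0), 12 mm above what it lies on; the neck here is 18 mm thick
- brush_head (a point): point on the brush's axis in its bristle head: own y = -67 mm, 12 mm above what it lies on
- card: stiff brown card with a paper sheet on its front, 3 mm thick (x), 176 mm wide (y), fixed upright in the tray's slot, top 116 mm above the table; axes as the tray's, origin at its foot, 4 mm above the table. The slot's rear rib, 34 mm high, ends 20 mm short of the card's left edge
- card_edge (a point): point on the card's left upright edge, half-way up its free part (76 mm above the table), mid-thickness; axes as the tray's: the card lies towards -y from here, the robot's side is -x; free space to the left
- clip: spring clip lying on its side, 80 g, 24 mm high: two steel levers on a pin with coil, black rubber rolls on the jaws, black rubber grips. Origin on the pin axis at the underside; z along the pin, up; +x from the pin to the jaws; lever a on the +y side, b on -y. Shut, the jaws meet 43 mm ahead of the pin and the grips splay to 52 mm over their back ends, 50 mm behind the pin
- clip_a (a joint): opening angle of lever a: 0 shut, 0.28 rad wide open at its stop; it moves equally with clip_b. Squeezing the grips together opens the jaws: 38 mm behind the pin this takes about 3.5 N to start and 8 N to keep wide open. Wide open, the grips' outer faces (x -17 to -55 mm) are parallel and 22 mm apart
- clip_b (a joint): opening angle of lever b: 0 shut, 0.28 rad wide open at its stop; it moves equally with clip_a
- clip_a_tip (a point): centre of the rubber roll (8 mm across) on the jaw of lever a, 12 mm above the clip's underside. Wide open, the roll centres are 40 mm ahead of the pin and 32 mm apart, 24 mm clear between the rolls; the pin's front is 7 mm ahead of the clip's origin
- clip_b_tip (a point): centre of the rubber roll (8 mm across) on the jaw of lever b, 12 mm above the clip's underside
- tub: bystander: white tub with a lid, 94 mm wide, 80 mm high; origin under its centre
- tape: bystander: roll of cream masking tape lying flat, 107 x 96 x 24 mm; origin under its centre
- tin: bystander: upright food tin, 57 mm wide, 72 mm high; origin under its centre
Things that resemble listed ones, but are neither listed nor needed, are in the scene too. What is shaped like the clip but orange or yellow is not meant.

How it is judged (in metres and radians):
At the end, for the whole second after the job is handed in: Brush at rest on brush_place (9 mm across, 14 mm along, 0.12 rad), head right. Clip gripped over 2 N, levers over 0.2 rad, level 0.2, square 0.26 rad, still, touching nothing else: roll a behind, b before the card, 7 mm off its mid-plane, 6-32 mm past its edge, within 26 mm of mid-height (x of brush_mid in the frame of brush_place between -0.009 and 0.009 m and y of brush_mid in the frame of brush_place between -0.014 and 0.014 m and z of brush_mid in the frame of brush_place between -0.006 and 0.006 m and y of brush_head in the frame of brush_place below -0.04 m and angle between the y axis of brush and the y axis of tray, either way round below 0.12 rad and linear speed of each of brush, clip below 0.03 m/s and value of joint each of clip_a, clip_b above 0.2 rad and x of clip_a_tip in the frame of card_edge above 0.007 m and y of clip_a_tip in the frame of card_edge between -0.032 and -0.006 m and z of clip_a_tip in the frame of card_edge between -0.026 and 0.026 m and x of clip_b_tip in the frame of card_edge below -0.007 m and y of clip_b_tip in the frame of card_edge between -0.032 and -0.006 m and z of clip_b_tip in the frame of card_edge between -0.026 and 0.026 m and angle between clip's own z axis and vertical below 0.2 rad and angle between the x axis of clip and the y axis of tray, either way round below 0.26 rad and height (world z) of clip above 0.03 m and contact force between the fingers and clip above 2 N and contact force between clip and tray below 0.2 N and contact force between clip and card below 0.2 N); the arm keeps its last pose, push and grip.
It fails at once if the tub is moved more than 3 cm (distance of tub from where it was at the start of the episode above 0.03 m).
It fails at once if the tape is moved more than 3 cm (distance of tape from where it was at the start of the episode above 0.03 m).
It fails at once if the tin is moved more than 3 cm (distance of tin from where it was at the start of the episode above 0.03 m).
It fails at once if the brush is dropped or thrown: moving faster than 0.7 m/s while the fingers do not hold it (linear speed of brush above 0.7 m/s and contact force between the fingers and brush below 0.05 N).
It also fails if it takes over 51 s, if anything falls off the work surface, if the arm or the gripper's body presses on something with over 40 N, if the wrist force passes 120 N, or if a joint passes its speed limit or range.

## Working session

There is one attempt and no reset: what is moved stays moved. The work goes in short steps, Python scripts to look and compute and a tool call to move; the robot and the scene stay as the last step left them, time stands still between calls to the robot, and variables do not carry over. Pictures are saved under pics/ and viewed, at most 11 in all, crops included, and the job is handed in when it is done.

Besides the shell and the picture viewer there is one more tool, called after ">>>" as name([rows], argument=value, ...), one row to a line, values as JSON. drive_tool: Moves the arm, as the interface text tells. Its arguments: {"type":"object","properties":{"targets":{"type":"array"},"force":{"type":"number"}},"required":["targets"]}

```bash
mkdir -p pics; cat > h.py <<'E'
from cell import *
import numpy as np, cv2
def snap(n):
    s=snapshot(n); R=cv2.Rodrigues(np.array(s["rvec"],float))[0]; return s,R,np.array(s["tvec"],float).ravel()
def world(S,u,v,z=None):
    s,R,t=S
    ray=np.array([(u-s["cx"])/s["fx"],(v-s["cy"])/s["fy"],1.])
    if z is None:
        d=np.median(s["depth"][int(v)-1:int(v)+2,int(u)-1:int(u)+2]); return R.T@(ray*d-t)
    o=-R.T@t; r=R.T@ray; return o+r*(z-o[2])/r[2]
def cloud(S):
    s,R,t=S; v,u=np.mgrid[0:400,0:640]; d=s["depth"]
    p=np.stack([(u-s["cx"])/s["fx"]*d,(v-s["cy"])/s["fy"]*d,d],-1)
    return (p-t)@R
def proj(S,p):
    s,R,t=S; c=R@np.array(p,float)+t; return c[0]/c[2]*s["fx"]+s["cx"],c[1]/c[2]*s["fy"]+s["cy"]
E
python3 - <<'E'
from h import *
import pickle
for n in("top","scene"):
    S=snap(n); pickle.dump(S,open(n+".pkl","wb"))
    im=cv2.cvtColor(S[0]["pixels"],cv2.COLOR_RGB2BGR)
    cv2.imwrite(f"pics/{n}.png",cv2.resize(im,(800,500)))
    print(n,-S[1].T@S[2],S[1][2],S[0]["fx"])
o=get_obs();print(o)
E
```

```text
top [ 430.77881066 -137.30587267  985.06137324] [ 0.15820389  0.01406174 -0.98730633] 400.9412195790846
scene [  -23.8195248  -1094.76914607   708.97310287] [ 0.47588233  0.73372912 -0.48495112] 441.55264715196665
{'t': 0.1, 'joint_pos': array([-1.45030499e+00,  1.81455548e-01,  1.60791813e+00, -2.32512703e-05,
        1.35379946e+00, -2.06281873e-01]), 'qd': array([ 0.00163367, -0.00283663, -0.00109448,  0.0011845 , -0.00137501,
       -0.00057338]), 'joint_efforts': array([-4.77059457e-04, -4.45882738e+01, -3.52239597e+01, -2.72424923e-04,
        4.13081449e-03,  5.39706707e-05]), 'tcp_pos': array([ 184.52630849, -544.05724843,  230.47564939]), 'tcp_rot': array([-7.90001491e-04,  9.86681359e-01,  1.62663062e-01,  2.25466614e-05]), 'ft_force': array([-5.86079579e-01,  3.07028881e-04, -2.67106203e-01]), 'ft_torque': array([-0.05308214,  0.03470452, -0.02285457]), 'gripper_force': 0.0, 'opening': 85.62647596633622}
```

View pics/top.png

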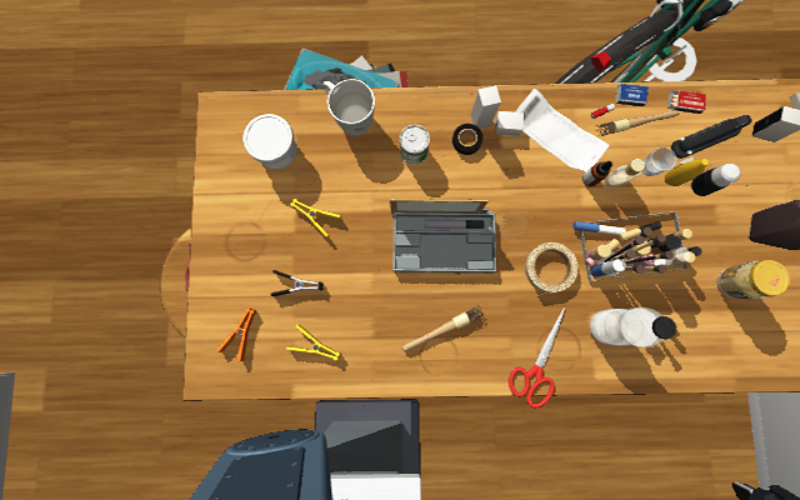

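View pics/scene.png

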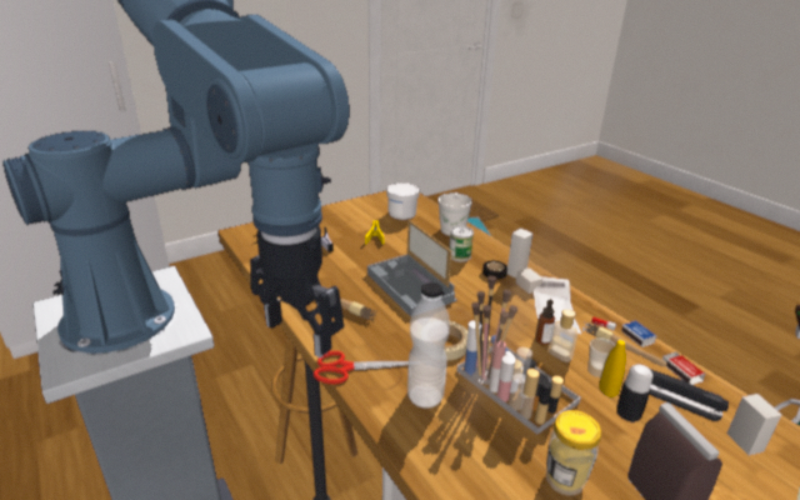

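Top view (800x500 px). Clip-like: steel with black rubber (298,287), yellow (316,215) and (313,345), orange (238,335). The steel one is wanted. Brush-like: single round brush (445,330), flat brush (637,122), brushes in the caddy. The single one is wanted. The tray is at (445,240) with its card at (440,207). Next, one close crop.

```bash
python3 - <<'E'
from h import *
import pickle
S=pickle.load(open("top.pkl","rb"))
im=cv2.cvtColor(S[0]["pixels"],cv2.COLOR_RGB2BGR)[150:300,210:410]
cv2.imwrite("pics/crop1.png",cv2.resize(im,(800,600),interpolation=cv2.INTER_CUBIC))
E
```

```text
(no output)
```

View pics/crop1.png

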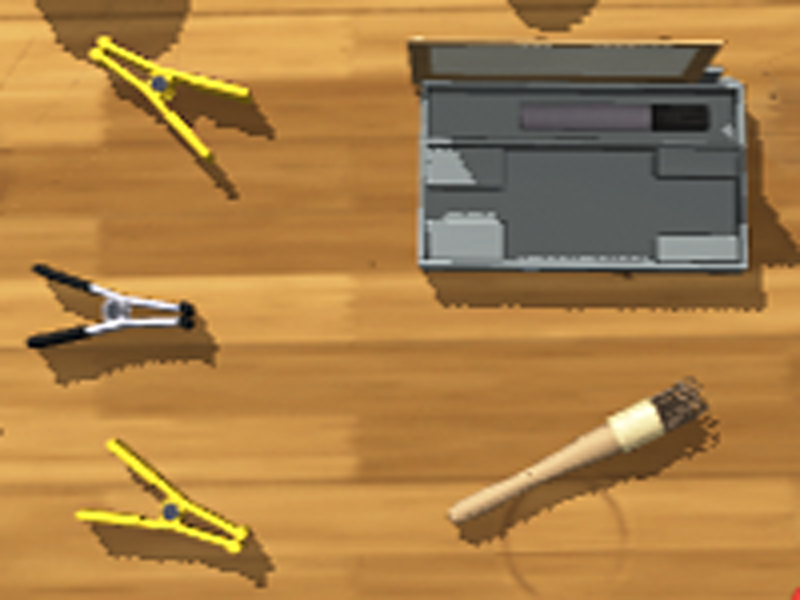

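The crop shows the steel clip with black grips: pin (117,310), jaws (187,315), grip ends (36,268) and (32,342). The brush runs from handle end (455,515) to bristles (700,395). The tray rim corners are (420,267), (747,269), (422,84) and (745,87), and the card's top left is (412,42). Next, world positions.

```bash
cat > m.py <<'E'
from h import *
import pickle
S=pickle.load(open("top.pkl","rb"))
f=lambda u,v,z:world(S,210+(u+.5)/4-.5,150+(v+.5)/4-.5,z)
np.set_printoptions(precision=1,suppress=True)
for n,u,v,z in [("pin",117,310,24),("jaw",187,315,18),("ga",36,268,22),("gb",32,342,22),("bh",455,515,14),("bb",697,395,14),("ferr",637,423,24),("FL",420,267,24),("FR",747,269,24),("BL",422,84,24),("BR",745,87,24),("cardTL",412,40,116),("cardTR",721,42,116)]:
    print(n,f(u,v,z))
P=cloud(S); c=S[0]["pixels"].astype(int)
def box(x0,x1,y0,y1,z0,z1):
    return (P[...,0]>x0)&(P[...,0]<x1)&(P[...,1]>y0)&(P[...,1]<y1)&(P[...,2]>z0)&(P[...,2]<z1)
for nm,b in [("clip",box(330,440,20,160,5,40)),("brush",box(240,400,-260,-50,6,40)),("card",box(450,600,-250,0,80,130)),("rim",box(380,560,-250,0,19,28))]:
    q=P[b]
    if len(q): print(nm,len(q),q.min(0),q.max(0),q.mean(0))
    if nm=="brush":
        xy=q[:,:2]; m=xy.mean(0); w=np.linalg.svd(xy-m)[2][0]; w*=-np.sign(w[1]); s=(xy-m)@w
        print("axis",w,"ends",m+w*s.min(),m+w*s.max(),np.ptp(s), "ang",np.arctan2(w[0],-w[1]))
E
python3 m.py
```

```text
pin [511.4  65.9  24. ]
jaw [508.1  24.6  18. ]
ga [537.8 115.9  22. ]
gb [493.2 117.3  22. ]
bh [ 387.1 -135.2   14. ]
bb [ 455.4 -281.3   14. ]
ferr [ 439.3 -243.8   24. ]
FL [ 534.2 -116.7   24. ]
FR [ 529.6 -312.9   24. ]
BL [ 646.8 -119.6   24. ]
BR [ 641.1 -316.9   24. ]
cardTL [ 651.3 -116.1  116. ]
cardTR [ 646.8 -287.6  116. ]
clip 202 [330.8  21.3   5. ] [433.4 133.6  27. ] [399.6  48.7  20.5]
brush 83 [ 320.5 -258.3    6.3] [ 399.5 -121.2   22.5] [ 391.  -151.9   17.1]
axis [-0. -1.] ends [ 391.8 -123.1] [ 388.1 -258.4] 135.31671641389227 ang -0.027107991588946227
rim 430 [ 380.8 -249.7   19. ] [559.9  -1.9  27.3] [ 494.9 -176.4   22. ]
```

```bash
python3 - > /tmp/o <<'E'
exec(open("m.py").read())
print("=====")
def line(q):
    xy=q[:,:2]; m=np.median(xy,0); w=np.linalg.svd(xy-xy.mean(0))[2][0]; w*=-np.sign(w[1]); s=(xy-xy.mean(0))@w
    print(len(q),"mean",xy.mean(0),"axis",w,"ends",xy.mean(0)+w*s.min(),xy.mean(0)+w*s.max(),np.ptp(s),"ang",np.arctan2(w[0],-w[1]),"z",q[:,2].max())
print("brush");line(P[box(370,475,-300,-120,8,40)])
b=box(370,475,-300,-120,8,40)
h=b&(c[...,0]>120); line(P[h])
print("card");q=P[box(600,700,-310,-90,45,125)];line(q)
for z in (50,70,90,110):
    r=q[abs(q[:,2]-z)<8]; print(z,len(r),r.min(0) if len(r) else 0,r.max(0) if len(r) else 0, np.polyfit(r[:,1],r[:,0],1) if len(r)>5 else 0)
print("rimfront");line(P[box(520,545,-330,-100,18,30)])
print("rimall");q=P[box(515,665,-340,-90,18,30)];print(cv2.minAreaRect(q[:,:2].astype(np.float32)))
print("clip");q=P[box(470,560,0,140,8,32)];print(len(q),q.min(0),q.max(0))
for y0 in range(10,130,8):
    r=q[(q[:,1]>=y0)&(q[:,1]<y0+8)]
    if len(r):print(y0,np.sort(r[:,0])[[0,-1]],r[:,2].max(),np.sort(r[:,0].round()))
E
sed -n '/=====/,$p' /tmp/o
```

```text
=====
brush
496 mean [ 425.2 -217. ] axis [ 0.4 -0.9] ends [ 386.1 -132.8] [ 457.1 -285.4] 168.31228292972685 ang 0.43571331960512505 z 28.07534392541254
384 mean [ 422.3 -208.7] axis [ 0.4 -0.9] ends [ 386.5 -132.6] [ 458.3 -284.9] 168.335279792064 ang 0.44082703289813735 z 28.07534392541254
card
645 mean [ 647.8 -200.9] axis [-0. -1.] ends [ 650.4 -113.5] [ 645.2 -289.2] 175.79440500557632 ang -0.029565634788730207 z 120.26002373587956
50 89 [ 644.8 -288.3   45. ] [ 650.7 -115.1   57.9] [  0.  653.3]
70 130 [ 645.1 -289.2   62. ] [ 651.5 -113.5   77.7] [  0.  652.9]
90 133 [ 644.8 -288.8   82. ] [ 650.8 -113.9   97.7] [  0.  653.4]
110 215 [ 645.  -288.2  102.1] [ 653.3 -114.4  117.8] [  0.  654.6]
rimfront
302 mean [ 537.3 -224.1] axis [-0. -1.] ends [ 538.7 -117.7] [ 536.1 -312.9] 195.23084826144097 ang -0.013037038549738868 z 27.72973735374519
rimall
((589.8564453125, -215.3001708984375), (203.07154846191406, 119.71337890625), 89.49409484863281)
clip
233 [490.8  20.9   8. ] [539.3 118.9  28.8]
18 [501.3 515.7] 25.46741845752157 [501. 501. 504. 504. 505. 506. 506. 509. 509. 510. 
[... 879 characters left out ...]
5938 [499. 500. 500. 500. 502. 502. 502. 522. 524. 524. 524. 527. 527.]
82 [496.1 529.1] 27.08796317553096 [496. 498. 498. 498. 498. 500. 500. 500. 502. 502. 523. 524. 524. 526.
 526. 527. 527. 529. 529. 529.]
90 [495.4 534. ] 28.19014987847667 [495. 495. 496. 496. 498. 498. 498. 498. 500. 500. 500. 527. 529. 529.
 529. 529. 531. 531. 531. 532. 534.]
98 [493.3 536.5] 28.753773484941153 [493. 493. 494. 495. 496. 496. 498. 498. 498. 498. 530. 531. 532. 532.
 534. 534. 534. 536.]
106 [491.4 539.3] 25.972294618461802 [491. 493. 493. 493. 493. 496. 496. 496. 496. 498. 532. 534. 534. 534.
 537. 537. 537. 539. 539.]
114 [490.8 539.1] 26.546784499303293 [491. 491. 491. 493. 493. 496. 496. 537. 539.]
```

>>> drive_tool([
  [0,0,0,-0.12,1],
  [0,0,0,-0.12,1],
  [0,0,0,-0.12,1],
  [0,0,0,-0.12,1],
  [0,0,0,-0.12,1],
  [0,0,0,-0.12,1],
  [0,0,0,-0.12,1],
  [0,0,0,-0.12,1],
  [0,0,0,-0.12,1],
  [0,0,0,-0.12,1],
], force=40)

```text
t: 0.93
tcp_pos: [184.6, -544.2, 230.7]
tcp_rot: [-0.0, 0.72, 0.694, 0.0]
ft_force: [0.5, 0.2, -1.0]
opening: 85.3
gripper_force: 0.0
```

>>> drive_tool([
  [0,0,0,-0.12,1],
  [0,0,0,-0.12,1],
  [0,0,0,-0.12,1],
  [0,0,0,-0.12,1],
  [1,1.8,0,0,1],
  [1,1.8,0,0,1],
  [1,1.8,0,0,1],
  [1,1.8,0,0,1],
  [1,1.8,0,0,1],
  [1,1.8,0,0,1],
])

```text
t: 1.77
tcp_pos: [257.5, -443.4, 230.8]
tcp_rot: [-0.0, 0.538, 0.843, 0.0]
ft_force: [0.4, 0.1, 0.1]
opening: 85.4
gripper_force: 0.0
```

>>> drive_tool([
  [1,1.8,0,0,1],
  [1,1.8,0,0,1],
  [1,1.8,0,0,1],
  [1,1.8,0,0,1],
  [1,1.8,0,0,1],
  [1,1.8,0,0,1],
  [1,1.8,0,0,1],
  [1,1.8,0,0,1],
  [1,1.8,0,0,1],
  [0,0,0,0,1],
])

```text
t: 2.6
tcp_pos: [367.2, -291.8, 230.9]
tcp_rot: [-0.0, 0.536, 0.844, 0.001]
ft_force: [0.0, 0.5, -0.4]
opening: 85.8
gripper_force: 0.0
```

```bash
cat >> h.py <<'E'
def rel(x,y,z,th):
    o=get_obs(); p=o["tcp_pos"]; q=o["tcp_rot"]; from scipy.spatial.transform import Rotation as Ro
    R=Ro.from_quat([q[1],q[2],q[3],q[0]]).as_matrix(); t=np.arctan2(R[1,0],R[0,0])
    d=R.T@(np.array([x,y,z])-p)
    print("t %.2f tcp %s th %.3f open %.1f gf %.1f F %s | shift cm %s turn %.3f"%(o["t"],p.round(1),t,o["opening"],o["gripper_force"],o["ft_force"].round(1),(d/10).round(2),-(th-t)))
E
python3 -c "
from h import *
rel(428,-222.3,3,2.008)"
```

```text
t 2.60 tcp [ 367.2 -291.8  230.9] th 2.009 open 85.8 gf 0.0 F [ 0.   0.5 -0.4] | shift cm [ 3.68  8.43 22.8 ] turn 0.001
```

>>> drive_tool([
  [0.74,1.68,0,0,1],
  [0.74,1.68,0,0,1],
  [0.74,1.68,2,0,1],
  [0.74,1.68,3,0,1],
  [0.74,1.68,3,0,1],
  [0,0,3,0,1],
  [0,0,3,0,1],
  [0,0,3,0,1],
  [0,0,2,0,1],
  [0,0,0,0,1],
])

```text
t: 3.43
tcp_pos: [423.3, -223.3, 36.9]
tcp_rot: [-0.004, 0.537, 0.843, 0.001]
ft_force: [-0.7, 0.9, -0.5]
opening: 85.1
gripper_force: 0.0
```

```bash
python3 - <<'E'
from h import *
rel(428,-222.3,3,2.008)
S=snap("scene"); im=cv2.cvtColor(S[0]["pixels"],cv2.COLOR_RGB2BGR)
u,v=map(int,proj(S,[425,-215,20])); print(u,v)
a=im[max(v-60,0):v+60,u-80:u+80]
S=snap("top"); im=cv2.cvtColor(S[0]["pixels"],cv2.COLOR_RGB2BGR)
u,v=map(int,proj(S,[425,-215,20])); b=im[v-60:v+60,u-80:u+80]
cv2.imwrite("pics/near1.png",cv2.resize(np.hstack([a,b]),(800,300),interpolation=cv2.INTER_CUBIC))
E
```

```text
t 3.43 tcp [ 423.3 -223.3   36.9] th 2.007 open 85.1 gf 0.0 F [-0.7  0.9 -0.5] | shift cm [-0.13  0.48  3.39] turn -0.001
276 239
```

View pics/near1.png

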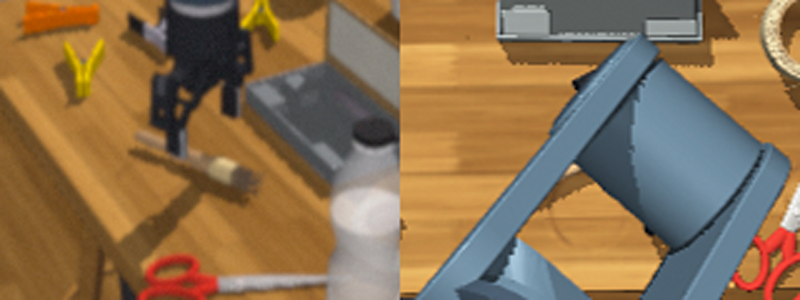

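The scene view shows the fingers straddling the brush just behind the ferrule (left crop, 200,140). I'm going down to grip.

>>> drive_tool([
  [0,0.2,1.2,0,1],
  [0,0.2,1.1,0,1],
  [0,0,1,0,1],
  [0,0,0,0,-1],
  [0,0,0,0,-1],
  [0,0,0,0,-1],
  [0,0,0,0,-1],
  [0,0,0,0,-1],
  [0,0,0,0,-1],
  [0,0,0,0,-1],
], force=30)

```text
t: 4.37
tcp_pos: [430.3, -224.1, 8.7]
tcp_rot: [0.0, 0.537, 0.843, -0.0]
ft_force: [-0.1, 0.9, 3.5]
opening: 16.0
gripper_force: 30.5
```

```bash
python3 -c "
from h import *
rel(428,-222.3,3,2.008)"
```

```text
t 4.37 tcp [ 430.3 -224.1    8.7] th 2.007 open 16.0 gf 30.5 F [-0.1  0.9  3.5] | shift cm [ 0.26 -0.14  0.57] turn -0.001
```

>>> drive_tool([
  [0,0,-0.7,0,-1],
  [0,0,-1.5,0,-1],
  [0,0,-2,0,-1],
  [0,0,-2,0,-1],
  [0,0,-1.3,0.116,-1],
  [0,0,0,0.116,-1],
  [0,0,0,0.116,-1],
  [0,0,0,0.116,-1],
  [0,0,0,0,-1],
  [0,0,0,0,-1],
])

```text
t: 5.2
tcp_pos: [430.1, -223.8, 83.6]
tcp_rot: [0.0, 0.716, 0.698, 0.0]
ft_force: [0.3, -0.4, -0.7]
opening: 15.9
gripper_force: 30.3
```

```bash
python3 - <<'E'
from h import *
rel(571.1,-231.5,83,1.543)
S=snap("scene"); im=cv2.cvtColor(S[0]["pixels"],cv2.COLOR_RGB2BGR)
u,v=map(int,proj(S,[430,-225,90])); print(u-80,v-60)
a=im[v-60:v+60,u-80:u+80]
cv2.imwrite("pics/held.png",cv2.resize(a,(800,600),interpolation=cv2.INTER_CUBIC))
p=get_obs()["tcp_pos"]
for y in (87,0,-28,-83): # expected brush pts
    w=p+np.array([0.028,1,0])*(y+15.6)+[0,0,3]; q=proj(S,w); print(y,(np.array(q)-[u-80,v-60])*5)
E
```

```text
t 5.20 tcp [ 430.1 -223.8   83.6] th 1.546 open 15.9 gf 30.3 F [ 0.3 -0.4 -0.7] | shift cm [-0.42 14.11  0.06] turn 0.003
199 159
87 [319.85774909 218.85672616]
0 [389.31715547 291.21641615]
-28 [413.34531288 316.24787138]
-83 [463.18814138 368.17189156]
```

View pics/held.png

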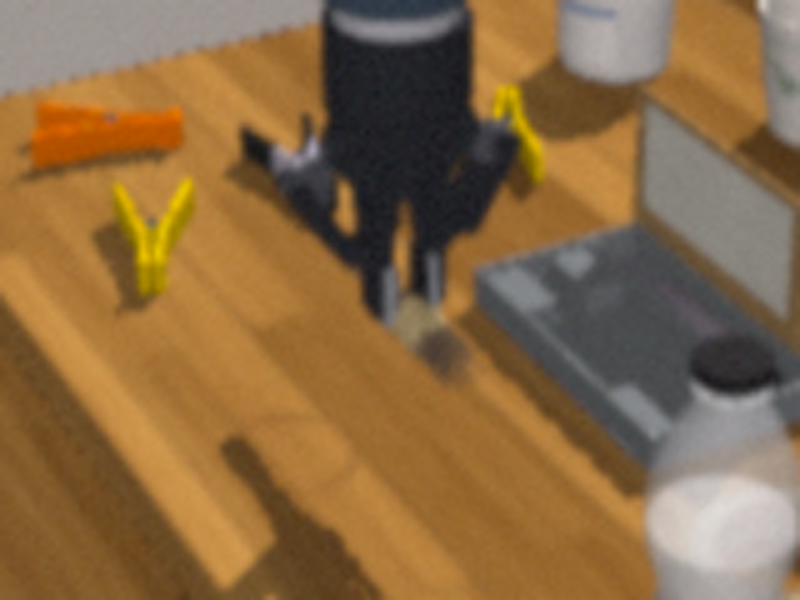

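In the held view the ferrule is at (413,325) and the bristle end at (465,370), which matches the prediction within a few mm. The brush sits level in the grip, so I'm moving over the tray.

>>> drive_tool([
  [0,1.5,0,0,-1],
  [-0.1,2.5,0,0,-1],
  [-0.1,2.5,0,0,-1],
  [-0.1,2.5,0,0,-1],
  [-0.1,2.5,0,0,-1],
  [0,1.6,0,0,-1],
  [0,1,0.5,0,-1],
  [0,0,1,0,-1],
  [0,0,1,0,-1],
  [0,0,0,0,-1],
])

```text
t: 6.08
tcp_pos: [567.9, -230.4, 54.6]
tcp_rot: [-0.003, 0.717, 0.697, -0.001]
ft_force: [-1.0, 0.2, -1.2]
opening: 16.3
gripper_force: 30.3
```

>>> drive_tool([
  [0,0,0,0,-1],
])

```text
t: 6.17
tcp_pos: [568.8, -231.0, 56.4]
tcp_rot: [-0.002, 0.717, 0.697, -0.001]
ft_force: [0.2, 0.2, -0.6]
opening: 15.9
gripper_force: 30.3
```

```bash
python3 - <<'E'
from h import *
rel(571.1,-231.5,13,1.543)
S=snap("scene"); im=cv2.cvtColor(S[0]["pixels"],cv2.COLOR_RGB2BGR)
u,v=map(int,proj(S,[580,-230,30])); print(u-80,v-60)
a=im[v-60:v+60,u-80:u+80]
S=snap("top"); im=cv2.cvtColor(S[0]["pixels"],cv2.COLOR_RGB2BGR)
u,v=map(int,proj(S,[570,-220,20])); b=im[v-60:v+60,u-80:u+80]
cv2.imwrite("pics/over.png",cv2.resize(np.hstack([a,b]),(800,300),interpolation=cv2.INTER_CUBIC))
E
```

```text
t 6.17 tcp [ 568.8 -231.    56.4] th 1.543 open 15.9 gf 30.3 F [ 0.2  0.2 -0.6] | shift cm [-0.05  0.25  4.34] turn -0.000
247 163
```

View pics/over.png

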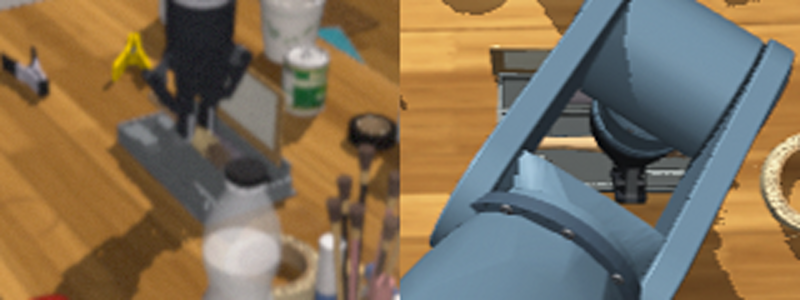

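```bash
(cat m.py | sed -n 1,5p; cat <<'E'
for u,v in [(465,187),(465,215),(698,177),(698,235)]:
    print(f(u,v,20))
print(f(503,216,22),f(656,235,22))
E
)|python3 -
```

```text
[ 583.1 -144.8   20. ]
[ 565.9 -144.5   20. ]
[ 586.6 -286.6   20. ]
[ 551.1 -285.1   20. ]
[ 564.6 -167.4   22. ] [ 551.3 -259.5   22. ]
```

>>> drive_tool([
  [0,0.2,0.8,0,-1],
  [0,0,1,0,-1],
  [0,0,1,0,-1],
  [0,0,0.7,0,-1],
  [0,0,0.4,0,-1],
  [0,0,0.2,0,-1],
  [0,0,0,0,-1],
  [0,0,0,0,-1],
])

```text
t: 6.93
tcp_pos: [573.0, -232.0, 17.3]
tcp_rot: [0.0, 0.717, 0.697, -0.0]
ft_force: [-0.3, 0.7, -0.4]
opening: 16.1
gripper_force: 30.2
```

```bash
python3 -c "
from h import *
rel(571.3,-230.8,13,1.543)"
```

```text
t 6.93 tcp [ 573.  -232.    17.3] th 1.543 open 16.1 gf 30.2 F [-0.3  0.7 -0.4] | shift cm [ 0.11 -0.18  0.43] turn -0.000
```

>>> drive_tool([
  [0.1,-0.15,0.2,0,-1],
  [0,0,0.2,0,-1],
  [0,0,0,0,-1],
  [0,0,0,0,-1],
])

```text
t: 7.27
tcp_pos: [571.5, -230.8, 13.4]
tcp_rot: [0.0, 0.717, 0.697, 0.0]
ft_force: [0.7, -0.0, -0.7]
opening: 16.0
gripper_force: 30.3
```

```bash
python3 -c "
from h import *
rel(571.3,-230.8,13,1.543)"
```

```text
t 7.27 tcp [ 571.5 -230.8   13.4] th 1.543 open 16.0 gf 30.3 F [ 0.7 -0.  -0.7] | shift cm [ 0.   -0.02  0.04] turn -0.000
```

>>> drive_tool([
  [0,0,0.1,0,-1],
  [0,0,0,0,-1],
  [0,0,0,0,-0.55],
  [0,0,0,0,-0.4],
  [0,0,0,0,-0.35],
  [0,0,0,0,-0.35],
  [0,0,0,0,-0.35],
  [0,0,0,0,-0.35],
])

```text
t: 7.93
tcp_pos: [571.5, -230.8, 12.2]
tcp_rot: [-0.0, 0.717, 0.697, -0.0]
ft_force: [-0.9, -0.5, -0.6]
opening: 27.7
gripper_force: 0.0
```

>>> drive_tool([
  [0,0,-0.5,0,-0.35],
  [0,0,-1,0,-0.35],
  [0,0,-2,0,-0.35],
  [0,0,-3,0,-0.35],
  [0,0,-3,0,-0.35],
  [2,0,-2,0,-0.35],
  [4,-0.5,0,0,0],
  [4,-0.5,0,0,1],
  [4,-0.5,0,0,1],
  [4,-0.5,0,0,1],
])

```text
t: 8.77
tcp_pos: [556.5, -49.0, 128.8]
tcp_rot: [0.001, 0.717, 0.697, 0.001]
ft_force: [0.5, 0.3, 0.4]
opening: 74.8
gripper_force: 0.0
```

>>> drive_tool([
  [4,-0.5,0,0,1],
  [4,-0.5,0,0,1],
  [3,-0.5,0,0,1],
  [2,-0.5,0,0,1],
  [0,0,0,0,1],
  [0,0,0,0,1],
])

```text
t: 9.27
tcp_pos: [540.3, 81.1, 128.3]
tcp_rot: [0.001, 0.716, 0.698, 0.0]
ft_force: [0.9, -1.5, 0.3]
opening: 85.3
gripper_force: 0.0
```

```bash
python3 - <<'E'
from h import *
rel(514.5,105,60,1.498)
S=snap("top"); im=cv2.cvtColor(S[0]["pixels"],cv2.COLOR_RGB2BGR)
u,v=map(int,proj(S,[590,-200,20])); b=im[v-38:v+37,u-50:u+50]; print(u-50,v-38)
cv2.imwrite("pics/placed.png",cv2.resize(b,(800,600),interpolation=cv2.INTER_CUBIC))
for p in ([574.5,-128,16],[571.7,-215,16],[570,-282,16]): print((np.array(proj(S,p))-[u-50,v-38])*8)
E
```

```text
t 9.27 tcp [540.3  81.1 128.3] th 1.546 open 85.3 gf 0.0 F [ 0.9 -1.5  0.3] | shift cm [ 2.32 -2.64  6.82] turn 0.048
298 155
[168.50283277 361.74812649]
[453.9408589  365.73083227]
[674.36293154 367.32452401]
```

View pics/placed.png

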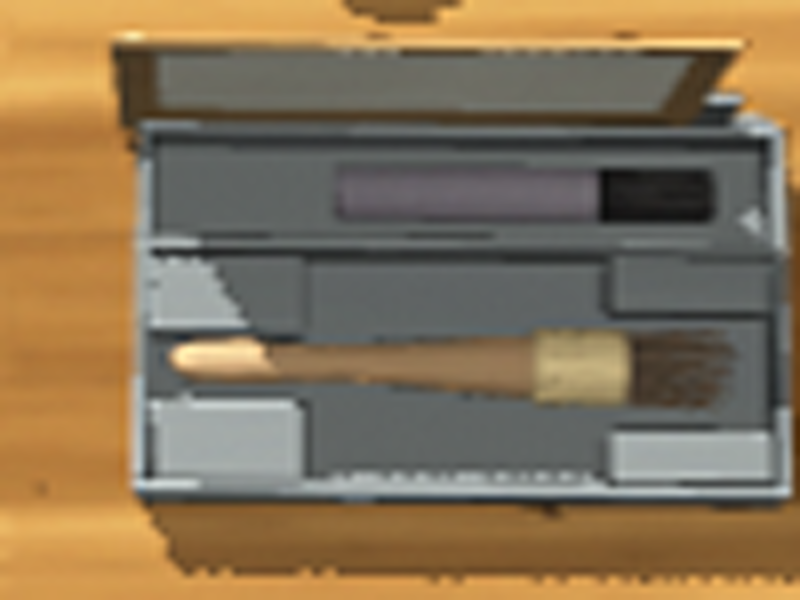

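The brush lies in its compartment: handle end (172,360), ferrule (585,368), bristles (735,370) to the right, centred between the shoulders. Now the clip.

>>> drive_tool([
  [0.8,-0.9,0,0.024,1],
  [0.8,-0.9,0,0.024,1],
  [0.7,-0.8,1,0,1],
  [0,0,2,0,1],
  [0,0,2,0,1],
  [0,0,2,0,1],
  [0,0,1,0,1],
  [0,0,0,0,1],
  [0,0,0,0,1],
], force=25)

```text
t: 10.07
tcp_pos: [515.2, 103.9, 46.9]
tcp_rot: [-0.0, 0.734, 0.68, -0.0]
ft_force: [-0.5, -0.8, 0.5]
opening: 85.3
gripper_force: 0.0
```

```bash
python3 - <<'E'
from h import *
rel(514.5,105,5,1.498)
S=snap("scene"); im=cv2.cvtColor(S[0]["pixels"],cv2.COLOR_RGB2BGR)
u,v=map(int,proj(S,[512,80,20])); print(u-50,v-38)
a=im[v-38:v+38,u-50:u+50]
S=snap("top"); im=cv2.cvtColor(S[0]["pixels"],cv2.COLOR_RGB2BGR)
u,v=map(int,proj(S,[512,80,20])); b=im[v-38:v+38,u-50:u+50]; print(u-50,v-38)
cv2.imwrite("pics/clip1.png",cv2.resize(np.hstack([a,b]),(800,300),interpolation=cv2.INTER_CUBIC))
E
```

```text
t 10.07 tcp [515.2 103.9  46.9] th 1.494 open 85.3 gf 0.0 F [-0.5 -0.8  0.5] | shift cm [ 0.1  -0.07  4.19] turn -0.004
208 149
183 189
```

View pics/clip1.png

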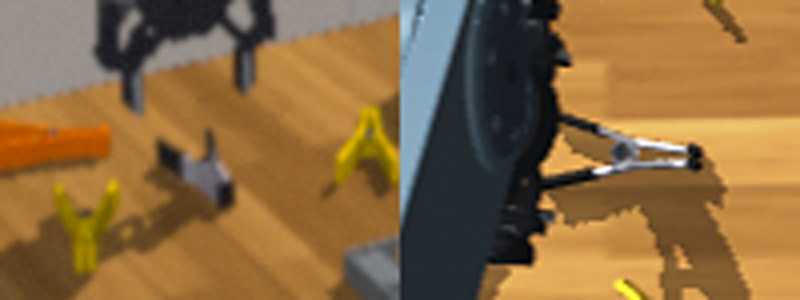

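The fingers stand on either side of the grips (left crop, 130,100 and 245,85), above the steel clip at (190,170). I'm descending and squeezing.

>>> drive_tool([
  [0.1,0,1.2,0,1],
  [0,0,1.2,0,1],
  [0,0,1,0,1],
  [0,0,0.7,0,1],
  [0,0,0,0,1],
  [0,0,0,0,1],
])

```text
t: 10.67
tcp_pos: [514.7, 105.5, 5.4]
tcp_rot: [-0.001, 0.733, 0.68, -0.001]
ft_force: [-0.2, -0.5, -0.4]
opening: 85.2
gripper_force: 0.0
```

>>> drive_tool([
  [0,0,0,0,0.3],
  [0,0,0,0,0],
  [0,0,0,0,-0.2],
  [0,0,0,0,-0.4],
  [0,0,0,0,-0.6],
  [0,0,0,0,-0.8],
  [0,0,0,0,-1],
  [0,0,0,0,-1],
  [0,0,0,0,-1],
  [0,0,0,0,-1],
])

```text
t: 11.5
tcp_pos: [516.6, 105.6, 7.7]
tcp_rot: [0.001, 0.733, 0.68, 0.001]
ft_force: [-1.4, 0.5, 8.2]
opening: 21.0
gripper_force: 24.4
```

```bash
python3 - <<'E'
from h import *
rel(514.5,105,65,1.543)
S=snap("scene"); im=cv2.cvtColor(S[0]["pixels"],cv2.COLOR_RGB2BGR)
u,v=map(int,proj(S,[512,80,20])); print(u-50,v-38)
a=im[v-38:v+38,u-50:u+50]
S=snap("top"); im=cv2.cvtColor(S[0]["pixels"],cv2.COLOR_RGB2BGR)
u,v=map(int,proj(S,[512,80,20])); b=im[v-38:v+38,u-50:u+50]; print(u-50,v-38)
cv2.imwrite("pics/clip2.png",cv2.resize(np.hstack([a,b]),(800,300),interpolation=cv2.INTER_CUBIC))
E
```

```text
t 11.50 tcp [516.6 105.6   7.7] th 1.495 open 21.0 gf 24.4 F [-1.4  0.5  8.2] | shift cm [-0.07 -0.19 -5.73] turn -0.048
208 149
183 189
```

View pics/clip2.png

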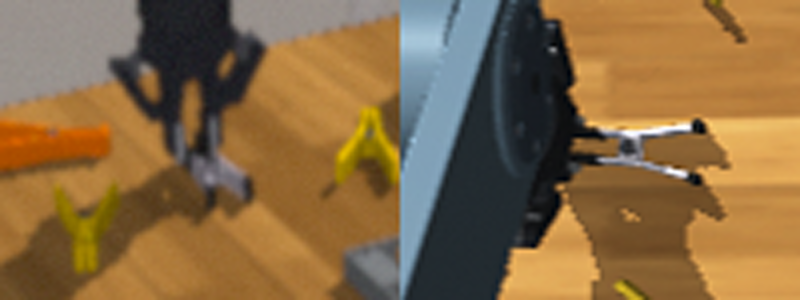

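The jaws gape wide (top crop, tips at 697,127 and 697,180) with the opening at 21 mm. I'm lifting and measuring the tips in hand.

>>> drive_tool([
  [0,0,-0.5,0,-1],
  [0,0,-1,0,-1],
  [0,0,-1.5,0,-1],
  [0,0,-1.5,0,-1],
  [0,0,-1.5,0,-1],
  [0,0,-0.6,-0.024,-1],
  [0,0,0,-0.024,-1],
  [0,0,0,0,-1],
  [0,0,0,0,-1],
])

```text
t: 12.35
tcp_pos: [514.8, 105.4, 71.6]
tcp_rot: [-0.0, 0.717, 0.697, -0.0]
ft_force: [-0.0, -1.1, -0.8]
opening: 20.4
gripper_force: 25.3
```

```bash
python3 - <<'E'
from h import *
rel(514.5,105,72,1.543)
S=snap("top"); im=cv2.cvtColor(S[0]["pixels"],cv2.COLOR_RGB2BGR)
u,v=map(int,proj(S,[512,60,76])); b=im[v-38:v+38,u-50:u+50]; 
T=snap("scene"); im=cv2.cvtColor(T[0]["pixels"],cv2.COLOR_RGB2BGR)
s,w=map(int,proj(T,[512,80,76])); a=im[w-38:w+38,s-50:s+50]
import pickle; pickle.dump((S,T,u-50,v-38,s-50,w-38),open("lift.pkl","wb")); print(u-50,v-38,s-50,w-38)
cv2.imwrite("pics/clip3.png",cv2.resize(np.hstack([a,b]),(800,300),interpolation=cv2.INTER_CUBIC))
P=cloud(S); m=(P[...,0]>470)&(P[...,0]<550)&(P[...,1]>0)&(P[...,1]<75)&(P[...,2]>50)&(P[...,2]<100)
q=P[m];np.set_printoptions(precision=1,suppress=True)
for y in range(5,75,8):
    r=q[(q[:,1]>=y)&(q[:,1]<y+8)]
    if len(r): print(y,np.sort(r[:,0].round()),r[:,2].min(),r[:,2].max(),r[:,1].min())
E
```

```text
t 12.35 tcp [514.8 105.4  71.6] th 1.543 open 20.4 gf 25.3 F [-0.  -1.1 -0.8] | shift cm [-0.04 -0.03 -0.04] turn -0.000
186 186 207 134
13 [498. 499. 527. 528. 529. 530. 531.] 69.95444892095611 88.92049138964784 19.180617643346334
21 [494. 495. 495. 495. 496. 497. 497. 497. 497. 499. 499. 499. 501. 526.
 526. 526. 527. 527. 527. 528. 528. 528. 529. 531. 531. 531. 533. 533.] 62.41416690908952 89.79471947939973 21.044919824252233
29 [498. 499. 499. 499. 499. 500. 502. 502. 502. 525. 525. 526. 526. 526.
 526. 526. 527. 528. 529. 529.] 66.41661840746528 89.56117581886176 29.706403421817054
37 [500. 500. 502. 502. 502. 504. 524. 524. 524. 524. 524. 525. 526. 526.
 527. 529.] 68.43293196174116 89.33234517918665 37.10680379521762
45 [502. 502. 502. 504. 504. 504. 504. 506. 523. 523. 523. 524. 524. 524.
 525. 527. 527.] 69.18614924302476 88.97148691679557 45.072283703754984
53 [503. 504. 504. 504. 507. 507. 507. 509. 510. 510. 511. 512. 513. 513.
 514. 515. 516. 516. 517. 518. 518. 518. 520. 520. 521. 521. 521. 522.
 522. 522. 522. 524. 525. 525. 525.] 65.38011772807208 89.74715578375591 53.129477510079504
61 [504. 504. 505. 505. 506. 507. 507. 507. 509. 509. 509. 509. 511. 511.
 511. 511. 513. 513. 513. 514. 515. 515. 516. 516. 518. 518. 518. 520.
 520. 520. 520. 522. 522. 522. 522. 525. 525. 525. 525.] 82.97915253597574 89.74053219116539 61.19917150338493
69 [504. 505. 507. 507. 522. 523. 523. 525. 525.] 72.5323024294661 87.65575471521957 70.26211031217572
```

View pics/clip3.png

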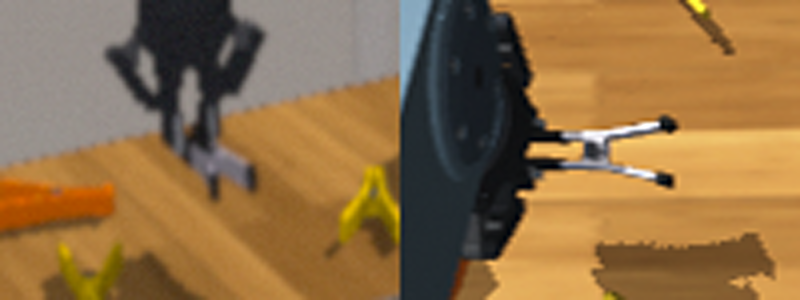

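The clip is level, with its top at z≈89 and the underside at about 64. The tips are at y≈24.5 and x 497/530. Next I'll go to a point just left of the card edge.

>>> drive_tool([
  [-0.5,1,0,0,-1],
  [-1.2,1.8,0,0,-1],
  [-1.5,2,0,0,-1],
  [-1.5,2,0,0,-1],
  [-1.5,2,0,0,-1],
  [-1.5,2,0,0,-1],
  [-1.4,2,0,0,-1],
  [-1,1.3,0,0,-1],
  [0,0,0,0,-1],
  [0,0,0,0,-1],
])

```text
t: 13.28
tcp_pos: [654.0, -0.5, 71.3]
tcp_rot: [-0.0, 0.717, 0.697, -0.0]
ft_force: [0.2, -0.2, -0.2]
opening: 20.3
gripper_force: 25.3
```

>>> drive_tool([
  [0,0,0,0,-1],
  [0,0,0,0,-1],
])

```text
t: 13.45
tcp_pos: [652.7, 1.1, 71.6]
tcp_rot: [-0.001, 0.717, 0.697, -0.0]
ft_force: [-0.5, 0.1, -1.2]
opening: 20.3
gripper_force: 25.3
```

```bash
python3 - <<'E'
from h import *
rel(652.9,-52,72,1.543)
S=snap("top"); np.set_printoptions(precision=1,suppress=True)
P=cloud(S)
def q(y0,y1,z0,z1): 
    m=(P[...,0]>600)&(P[...,0]<700)&(P[...,1]>y0)&(P[...,1]<y1)&(P[...,2]>z0)&(P[...,2]<z1); return P[m]
for y in range(-95,-45,8):
    r=q(y,y+8,55,110)
    if len(r): print(y,np.sort(r[:,0].round()),r[:,2].max(),r[:,1].min())
r=q(-150,-105,60,112); print(len(r),r.min(0),r.max(0),r.mean(0))
E
```

```text
t 13.45 tcp [652.7   1.1  71.6] th 1.543 open 20.3 gf 25.3 F [-0.5  0.1 -1.2] | shift cm [-5.31  0.17 -0.04] turn 0.000
-87 [632. 632. 632. 633. 633. 633. 635. 635. 635. 638. 638. 663. 664. 664.
 664. 665. 665. 666. 666. 666. 668. 668. 668. 670. 671.] 88.55403597750242 -84.03723472630703
-79 [632. 632. 633. 634. 635. 635. 635. 636. 637. 637. 638. 663. 663. 664.
 664. 664. 664. 665. 665. 665. 667. 667. 669.] 89.39831715142373 -78.72371364445382
-71 [636. 636. 636. 637. 637. 638. 638. 638. 639. 640. 640. 640. 662. 662.
 663. 663. 663. 663. 663. 664. 664. 664. 666. 666. 666.] 89.29626408758237 -70.23411388533091
-63 [638. 639. 639. 639. 639. 639. 639. 640. 640. 641. 642. 643. 661. 661.
 661. 661. 662. 662. 662. 662. 662. 662. 663. 664. 664.] 89.82518355376051 -62.969166293254446
-55 [640. 640. 640. 641. 641. 641. 641. 642. 643. 643. 643. 645. 659. 660.
 660. 660. 660. 660. 661. 661. 662. 664. 664.] 89.39606481681759 -54.73987736821667
-47 [641. 641. 642. 642. 642. 642. 643. 643. 643. 644. 645. 645. 645. 648.
 648. 648. 649. 650. 650. 650. 651. 652. 652. 652. 653. 654. 654. 655.
 657. 657. 657. 659. 659. 659. 660. 660. 660. 661. 662. 662. 662.] 90.23776341506554 -46.94146095230179
87 [ 648.2 -148.5   60.1] [ 651.4 -113.5  111.6] [ 649.6 -131.5   87.7]
```

>>> drive_tool([
  [-0.3,0.17,0,0,-1],
  [-0.8,0,0,0,-1],
  [-1,0,0,0,-1],
  [-1,0,0,0,-1],
  [-1,0,0,0,-1],
  [-0.8,0,0,0,-1],
  [-0.4,0,0,0,-1],
  [0,0,0,0,-1],
  [0,0,0,0,-1],
  [0,0,0,0,-1],
])

```text
t: 14.33
tcp_pos: [653.7, -52.2, 72.2]
tcp_rot: [-0.0, 0.717, 0.697, 0.0]
ft_force: [0.1, 0.7, -1.0]
opening: 20.5
gripper_force: 25.3
```

```bash
python3 - <<'E'
from h import *
rel(652.9,-52,72,1.543)
S=snap("top"); im=cv2.cvtColor(S[0]["pixels"],cv2.COLOR_RGB2BGR)
u,v=map(int,proj(S,[640,-130,76])); b=im[v-38:v+38,u-50:u+50]; 
T=snap("scene"); im=cv2.cvtColor(T[0]["pixels"],cv2.COLOR_RGB2BGR)
s,w=map(int,proj(T,[640,-130,76])); a=im[w-38:w+38,s-50:s+50]
cv2.imwrite("pics/final.png",cv2.resize(np.hstack([a,b]),(800,300),interpolation=cv2.INTER_CUBIC))
P=cloud(S);np.set_printoptions(precision=1,suppress=True)
m=(P[...,0]>600)&(P[...,0]<690)&(P[...,1]>-145)&(P[...,1]<-100)&(P[...,2]>45)&(P[...,2]<112);q=P[m]
for y in range(-145,-100,8):
    r=q[(q[:,1]>=y)&(q[:,1]<y+8)]; print(y,np.sort(r[:,0].round()),r[:,1].min() if len(r) else 0)
E
```

```text
t 14.33 tcp [653.7 -52.2  72.2] th 1.543 open 20.5 gf 25.3 F [ 0.1  0.7 -1. ] | shift cm [ 0.02 -0.08  0.02] turn -0.000
-145 [648. 649. 649. 649. 649. 649. 649. 649. 649. 649. 649. 649. 649. 649.
 649. 649. 649. 650. 650. 650. 650. 666. 667. 667. 669.] -143.80314109622725
-137 [632. 632. 633. 633. 634. 634. 634. 635. 635. 635. 636. 636. 636. 636.
 638. 638. 639. 639. 649. 649. 649. 649. 649. 649. 649. 649. 649. 649.
 649. 649. 649. 649. 649. 649. 649. 650. 650. 650. 650. 650. 650. 650.
 650. 650. 650. 665. 665. 665. 666. 666. 666. 666. 667. 667. 668. 669.
 671. 671.] -136.93521173047657
-129 [636. 636. 637. 637. 637. 638. 638. 639. 639. 641. 649. 649. 649. 649.
 650. 650. 650. 650. 650. 650. 650. 650. 650. 650. 650. 650. 650. 650.
 650. 650. 650. 650. 664. 664. 665. 665. 665. 665. 666. 667. 667.] -127.95859319268725
-121 [638. 638. 639. 639. 639. 639. 639. 639. 639. 639. 641. 641. 641. 641.
 650. 650. 650. 650. 650. 650. 650. 650. 650. 650. 650. 650. 650. 651.
 651. 651. 651. 651. 651. 651. 663. 663. 663. 664. 664. 664. 665. 666.
 667. 668.] -120.97584569638529
-113 [640. 640. 640. 641. 641. 641. 641. 642. 642. 644. 644. 645. 662. 662.
 662. 662. 662. 662. 663. 663. 663. 664. 665. 665.] -111.82155483037756
-105 [641. 642. 642. 642. 643. 644. 644. 646. 654. 660. 661. 661. 661. 662.
 663. 663. 663. 665.] -104.80828384065701
```

View pics/final.png

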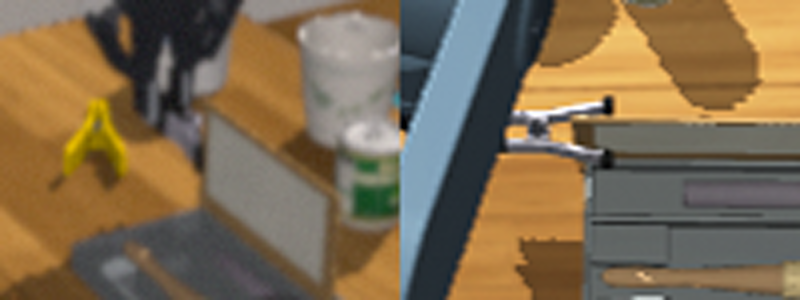

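One roll is in front (x≈635) and one behind (x≈668) the card's mid-plane (x≈651). The tips are about 19 mm past the edge at mid-height, and the brush is still in its compartment. I'm handing in.

```bash
python3 -c "
from cell import *
print(finish_job())"
```

```text
the job is handed in; nothing more can be done
None
```

I handed the job in at about 14 s: the brush lies in its compartment with its bristles to the right, and the clip is held wide open around the card's left edge at mid-height, touching neither card nor tray in the last measurement; no score came back.

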